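# Present a spare insert plate over the screw tin

### The arm

A 6-joint arm with a two-finger parallel gripper is mounted at the origin on a cart in front of the work surface, level with it; the furniture and walls round the work are solid. World frame = base frame: x ahead of the robot, y to its left, z up, the work surface at z = 0. Lengths are in m, angles in degrees, forces in N, time in s.
With the tool pointing down it reaches from about 0.4 to 0.825 m from the base axis. Payload 7 kg.
Tool frame: the origin (TCP) lies midway between the tips of the shut fingers; the grasp point (between the pads) lies r.grip_depth behind it (r.grip_depth is the distance from the TCP to the grasp point, in m); z points along the fingers, y is the line along which they close (so a half turn about z gives the same grasp; the last joint's range is limited). The gripper opens to 88 mm and grips with 3 to 60 N. Pads are 19 mm wide; open, the fingers measure 130 mm over their backs; the gripper's body (78 mm by 193 mm) begins 47 mm behind the grasp point.
Start: joints at [-50.415, 20.546, 0.682, 0, -70.136, -16.507], TCP at [0.265, -0.621, 0.227] pointing down, gripper open.
Joint ranges: [-176.03, 176.03], [-82.01, 121.73], [-58.28, 71.71], [-173.87, 95.51], [-174.79, -0.11], [-173.66, 173.66]. Speed limits (degrees/s): [136.94, 136.94, 172.46, 180, 180, 180].

### API

Orientations are given as [roll, pitch, yaw] about the fixed x, y, z axes, in that order (R = Rz(yaw) Ry(pitch) Rx(roll)).
In Python, from plant import r gives the robot as it stands.
- The arm moves only by the tool hand_motion, called after "Emit:" as name([rows], argument=value, ...), one row to a line, values as JSON. Schema: {"type":"object","properties":{"plan":{"type":"array","items":{"type":"array","items":{"type":"number"},"minItems":6,"maxItems":6},"minItems":1,"maxItems":12},"aperture":{"type":"number"},"squeeze":{"type":"number"},"only":{"type":"string"},"quiet":{"type":"boolean"},"lines":{"type":"string"}},"required":["plan"],"additionalProperties":false}. plan is a list of rows, 1 to 12 of them, each of 6 numbers: dx, dy, dz in normalised numbers (1 is 0.8 m), then a rotation vector rx, ry, rz in a scale on which 1.0 is 180 degrees; each row is the pose to reach, as a shift and turn from the pose commanded when the call began, along the tool's axes at that moment; what a row does not reach only later rows make up. A row lasts 1/12 s, in which the tool goes at most 0.0417 m and 7.16 degrees, less where a joint would pass 70% of its speed; a pose out of reach is approached as far as the arm can. aperture is the finger opening in m, set as the call begins (left out keeps the last). The fingers move at their own pace and stop on an object; squeeze is the grip in N (left out, the last holds). Time passes only in rows, so rows that do not move let the fingers close. The tool returns the time, the measured TCP pose, the force, the opening and the grip force at its end. only (a regular expression) keeps the lines of the reply that match it, lines (a string "A,B") keeps lines A to B, and quiet returns only ok. Shift and turn numbers lie between -1 and 1, and a call with a number outside is refused. Input that does not fit is refused with a message, and nothing moves.
- r.get_state(): the state, without advancing time (a new reading comes with each control period).
- r.capture(name): name is "scene" or "side" or "wrist"; returns a dict with "frame" (384x512x3 uint8, red, green, blue), "z_map" (384x512 float32, m along the optical axis (not along the pixel's ray), 0 where there is no reading), "fx", "fy", "cx", "cy" (pixels), "cam_to_world" (4x4, takes a point from camera to world coordinates). Camera axes: x right, y down, z forward; pixel columns grow to the right and rows downward; lengths in m; the calibration is good to about 2 mm. The wrist camera is an equidistant fisheye: a pixel r from the principal point sees the ray r / f radians off the axis. A picture is of the moment at which its call begins.
- r.close_job(): hands the job in; it is judged then, once.
The state is a dict: "time_s": time; "joints": joint angles; "qd": joint speeds; "joint_torque": joint torques, N m; "tcp_pos": TCP position; "eef_rot": TCP orientation; "contact_force": force on the tool from outside, world axes, zero at the start; "moment": the same for the moment, N m; "gripper_width": finger opening in m; "gripper_force": force on a finger pad.
Only numpy, scipy, OpenCV 4.12 (cv2) and the standard library are available. Lean on these libraries where they do the work, as an engineer would, in place of code of your own. Each camera call takes 0.05 s, during which the arm holds its last target. There are 200 camera calls.

### The job

Someone is about to fit screws into a spare insert plate, with the tin below to catch those that drop. Push the open tin of screws across the bench, without lifting it, until it stands wholly on the cardboard disc, then swing the cover flap of the wooden case up past upright and draw the wider of the two metal plates straight out of its slot, leaving the narrower one in the case. Finish while holding that plate in the gripper, upright and still, about a hand's breadth above the middle of the tin; do not put it down or let go.

Things in the scene. Friction and masses are not known exactly. Their poses are not given: they have to be found in the camera images.
- tin: open round tin with wood screws in it, 67 mm across, 32 mm tall, loose, about 0.12 kg, standing on the bench nearer the robot than the disc. Origin: centre of its underside, z up.
- disc: thin flat round cardboard disc lying on the bench, 120 mm across, about 1 mm thick; it is fixed and flush, things slide onto it without a step. Origin: its centre, on the bench.
- case: fixed wooden case, 124 (x) by 246 (y) by 80 mm tall, walls and floor 8 mm. Under its flap two 13 mm slots run along its x at y = +55 and -55 mm, between rails with tops 38 mm above the bench; one holds the wide plate, the other the narrow one (varies). Side walls are 60 mm from a plate's middle. Origin: centre of underside, z up; -x side = front (tongue), +x side = hinge.
- flap (a joint): hinge of the case's cover flap, about the case's y axis through point flap_hinge. 0 = shut flat, grows as the front edge rises, 1.57 = upright, 1.9 = stop, leaning back. May start ajar up to 0.12. Stiff: it stays where it is left; about 3 N at the tongue moves it. Flap: 126 mm from hinge to front edge, 246 mm wide, 8 mm thick.
- flap_tongue (a point): grip point amid the flap's tongue, 160 mm from the hinge, 5 mm above the hinge line when shut (85 mm above the bench). Tongue 36 mm wide (case's y), 8 mm thick; sticks out 47 mm from the flap's front edge, ends 13 mm past this point. Pinch it across the 36 mm from above; the fingers can keep pointing down while it turns between them.
- flap_hinge (a point): middle of the flap's hinge line, at the top of the case's far (+x) wall, 80 mm above the bench, 62 mm from the case's middle. The hinge line runs along the case's y axis.
- plate_wide: the wanted plate: bare metal, 100 mm wide (x), 10 mm thick (y), 66 mm tall (z), about 0.17 kg, four dark screw holes. Stands upright on the case floor in a slot, parallel to the case's x, top edge 74 mm above the bench, upper 36 mm free of the rails. Pinch its thickness from above, draw straight up. Origin: centre of its lower edge, z up.
- plate_narrow: the other plate, to be left in its slot: the same metal, thickness and height, only 56 mm wide. Origin: centre of its lower edge, z up.
There are look-alikes about, which are no part of the job. Leave any green or yellow look-alike of the tin alone.

How it is judged (in metres and radians):
On the way, in this order (a step that is already met when the one before it is completed fails the run):
1. the tin has been pushed wholly onto the disc (horizontal distance between tin and disc below 0.028 m and height (world z) of tin below 0.006 m and linear speed of tin below 0.02 m/s), for 0.2 s.
2. the flap has been swung up (about upright or past it) (value of joint flap above 1.5 rad), for 0.2 s.
3. the wide plate has been drawn up out of the case (z of plate_wide in the frame of case above 0.06 m and contact force between plate_wide and the fingers above 0.5 N), for 0.1 s.
At the end, for the whole second after the job is handed in: Tin on the bench within 28 mm of the disc's middle; flap open over 1.4 rad; wide plate held still, upright within 0.25 rad, lower edge 70-220 mm above the bench, within 40 mm sideways of the tin's middle, touching neither tin nor case; narrow plate still in its slot (horizontal distance between tin and disc below 0.028 m and height (world z) of tin below 0.006 m and angle between tin's own z axis and vertical below 0.1 rad and value of joint flap above 1.4 rad and horizontal distance between plate_wide and tin below 0.04 m and height (world z) of plate_wide between 0.07 and 0.22 m and angle between plate_wide's own z axis and vertical below 0.25 rad and linear speed of plate_wide below 0.03 m/s and angular speed of plate_wide below 0.3 rad/s and contact force between plate_wide and the fingers above 1 N and contact force between plate_wide and tin below 0.1 N and contact force between plate_wide and case below 0.1 N and z of plate_narrow in the frame of case below 0.015 m and angle between plate_narrow's own z axis and vertical below 0.2 rad); the arm keeps its last pose, push and grip.
It fails at once if the tin is lifted by more than 15 mm or tipped (height (world z) of tin above 0.015 m or angle between tin's own z axis and vertical above 0.4 rad).
It fails at once if the narrow plate is drawn out of its slot (z of plate_narrow in the frame of case above 0.035 m).
It also fails if it takes over 72 s, if anything falls off the work surface, if the arm or the gripper's body presses on something with over 40 N, if the wrist force passes 120 N, or if a joint passes its speed limit or range.

## Working session

There is one attempt and no reset: what is moved stays moved. The work goes in short steps, Python scripts to look and compute and a tool call to move; the robot and the scene stay as the last step left them, time stands still between calls to the robot, and variables do not carry over. Pictures are saved under pics/ and viewed, at most 10 in all, crops included, and the job is handed in when it is done.

```bash
ls; mkdir -p pics; python3 - <<'E'
from plant import r
import cv2,numpy as np
s=r.get_state();print({k:np.round(v,3) for k,v in s.items()},r.grip_depth)
ims=[]
for n in("scene","side"):
    c=r.capture(n);np.savez(f"pics/{n}0.npz",**{k:v for k,v in c.items()})
    print(n,c["fx"],c["cx"],c["cy"],np.round(c["cam_to_world"],3).tolist())
    cv2.imwrite(f"pics/{n}0.png",c["frame"][...,::-1])
E
```

```text
pics
{'time_s': np.float64(0.0), 'joints': array([-5.0414e+01,  2.0592e+01,  6.3200e-01, -2.0000e-02, -7.0134e+01,
       -1.6506e+01]), 'qd': array([ 0.142,  0.026, -0.133,  0.017,  0.088, -0.071]), 'joint_torque': array([ 0.0000e+00, -5.8272e+01,  2.9305e+01,  6.9970e+00,  7.0000e-03,
       -0.0000e+00]), 'tcp_pos': array([ 0.264, -0.621,  0.226]), 'eef_rot': array([ 1.79905e+02, -8.00000e-03, -1.56927e+02]), 'contact_force': array([ 0.352,  0.367, -0.266]), 'moment': array([0.017, 0.043, 0.021]), 'gripper_force': np.float64(0.0), 'gripper_width': np.float64(0.088)} 0.0188
scene 380.0491897421344 255.71713951585593 186.22758446726013 [[0.677, -0.394, 0.622, -0.435], [-0.736, -0.373, 0.565, -0.942], [0.009, -0.84, -0.542, 0.884], [0.0, 0.0, 0.0, 1.0]]
side 488.2273717249228 252.64002485886425 185.0178421097899 [[-0.854, -0.271, 0.444, -0.314], [-0.52, 0.471, -0.712, 1.187], [-0.016, -0.839, -0.543, 1.083], [0.0, 0.0, 0.0, 1.0]]
```

View pics/scene0.png

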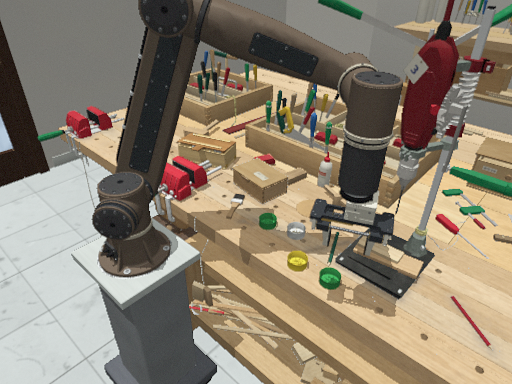

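View pics/side0.png

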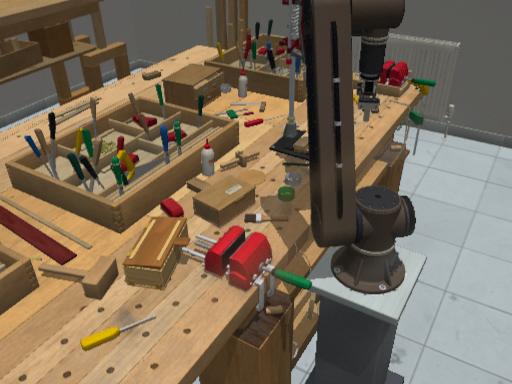

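The scene view shows a grey tin at (296,230) with green and yellow look-alikes, and a wooden case at (207,148). In the side view the case is at (157,250). The disc isn't clear yet, so I'll zoom in.

```bash
cat > h.py <<'E'
import numpy as np,cv2
from plant import r
def cap(n,f=None):
    c=r.capture(n)
    if f: cv2.imwrite(f"pics/{f}.png",c["frame"][...,::-1])
    return c
def cloud(c):
    # world xyz per pixel (pinhole cameras)
    v,u=np.mgrid[:384,:512]; z=c["z_map"]
    p=np.stack([(u-c["cx"])/c["fx"]*z,(v-c["cy"])/c["fy"]*z,z,np.ones_like(z)],-1)@np.array(c["cam_to_world"]).T
    p=p[...,:3]; p[z==0]=np.nan; return p
def rayd(c,u,v,fish=False):
    a=(np.asarray(u,float)-c["cx"])/c["fx"];b=(np.asarray(v,float)-c["cy"])/c["fy"]
    if fish:
        t=np.hypot(a,b)+1e-12;d=np.stack([a/t*np.sin(t),b/t*np.sin(t),np.cos(t)],-1)
    else: d=np.stack([a,b,np.ones_like(a)],-1)
    T=np.array(c["cam_to_world"]);return T[:3,3],d@T[:3,:3].T
def onz(c,u,v,z,fish=False):
    o,d=rayd(c,u,v,fish);return o+d*((z-o[2])/d[...,2])[...,None]
E
python3 - <<'E'
from h import *
a=np.load("pics/scene0.npz");b=np.load("pics/side0.npz")
A=cv2.resize(a["frame"][120:300,160:430],None,fx=2.9,fy=2.9,interpolation=2)[:300*2,:783]
B=cv2.resize(b["frame"][150:300,90:330],None,fx=3.3,fy=3.3,interpolation=2)
cv2.imwrite("pics/sz.png",A[...,::-1]);cv2.imwrite("pics/dz.png",B[...,::-1]);print(A.shape,B.shape)
for n,c,pts in(("scene",a,[(296,231),(268,222),(297,262),(330,280),(207,148),(260,178),(330,240)]),("side",b,[(157,250),(150,270),(225,195),(288,193),(292,178),(186,240)])):
    P=cloud(c)
    for u,v in pts: print(n,u,v,np.round(P[v,u],3))
E
```

```text
(522, 783, 3) (495, 792, 3)
scene 296 231 [ 0.451 -0.334  0.007]
scene 268 222 [ 0.417 -0.23   0.011]
scene 297 262 [ 0.326 -0.434  0.009]
scene 330 280 [ 0.333 -0.556  0.01 ]
scene 207 148 [0.555 0.26  0.093]
scene 260 178 [ 0.542 -0.076  0.082]
scene 330 240 [ 0.5   -0.448  0.001]
side 157 250 [0.556 0.359 0.098]
side 150 270 [0.534 0.42  0.074]
side 225 195 [ 0.561 -0.022  0.078]
side 288 193 [ 0.419 -0.252  0.001]
side 292 178 [ 0.456 -0.359  0.002]
side 186 240 [0.51  0.272 0.095]
```

View pics/sz.png

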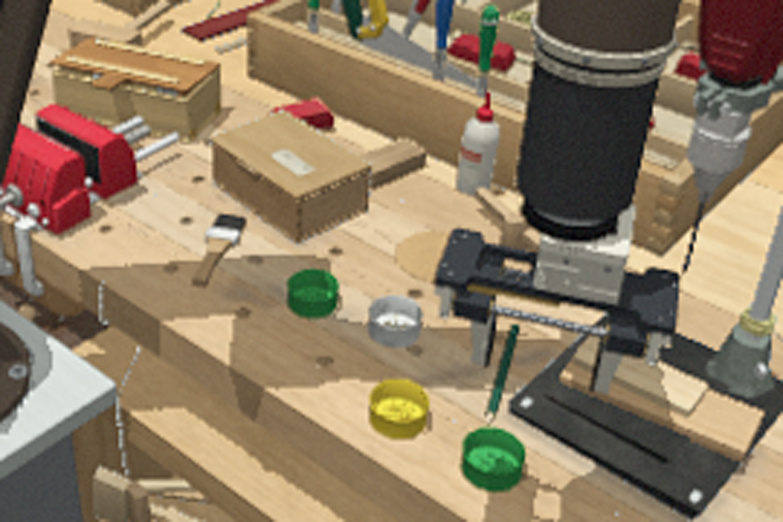

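View pics/dz.png

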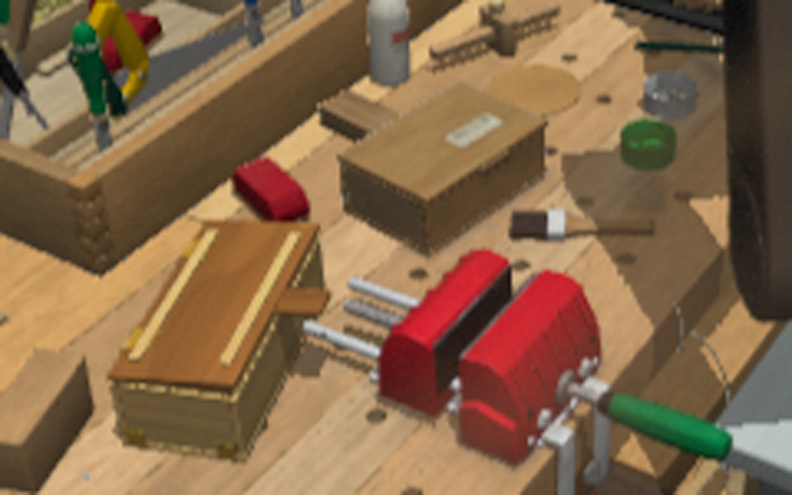

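Disc: tan ellipse at about side px (252,177), partly behind the gripper at scene px (307,208). Tin: scene (296,230). Case: flap top with the tongue at side px (181,241). Next I'll measure all of them.

```bash
python3 - <<'E'
from h import *
from scipy.optimize import least_squares
a=np.load("pics/scene0.npz");b=np.load("pics/side0.npz")
def circ(P,R): 
    s=least_squares(lambda q:np.hypot(P[:,0]-q[0],P[:,1]-q[1])-R,P.mean(0)[:2],loss='soft_l1',f_scale=.003);return s.x.round(4),np.abs(s.fun).mean().round(4)
for n,c,seed in(("side",b,(252,177)),("scene",a,(306,207))):
    for tol in(3,5,7):
        im=cv2.cvtColor(c["frame"],cv2.COLOR_RGB2LAB).copy();m=np.zeros((386,514),np.uint8)
        cv2.floodFill(im,m,seed,0,(tol*3,tol,tol),(tol*3,tol,tol),4|cv2.FLOODFILL_MASK_ONLY|cv2.FLOODFILL_FIXED_RANGE|(255<<8))
        k=max(cv2.findContours(m[1:-1,1:-1],0,1)[0],key=len).reshape(-1,2)
        P=onz(c,k[:,0],k[:,1],0.001);print("disc",n,tol,(m>0).sum(),k.min(0),k.max(0),P.min(0).round(3)[:2],P.max(0).round(3)[:2],circ(P,.06))
# tin
for n,c,(u,v) in(("scene",a,(296,229)),("side",b,(292,180))):
    P=cloud(c);hsv=cv2.cvtColor(c["frame"],cv2.COLOR_RGB2HSV)
    w=np.zeros((384,512),bool);w[v-16:v+16,u-18:u+18]=1
    m=w&(hsv[...,1]<60)
    q=P[m];q=q[(q[:,2]>.025)&(q[:,2]<.045)]
    print("tin",n,m.sum(),len(q),q.min(0).round(3),q.max(0).round(3),circ(q,.0325))
    vv,uu=np.nonzero(m);print(uu.min(),uu.max(),vv.min(),vv.max(), onz(c,np.array([np.median(uu)]),np.array([(vv.min()+vv.max())/2]),.016).round(3))
# case
for n,c in(("scene",a),("side",b)):
    P=cloud(c);m=(P[...,2]>.07)&(P[...,2]<.13)&(P[...,0]>.38)&(P[...,0]<.72)&(P[...,1]>.13)&(P[...,1]<.55)
    m=m.astype(np.uint8);nl,L,st,_=cv2.connectedComponentsWithStats(m)
    for i in range(1,nl):
        if st[i,4]<60: continue
        q=P[L==i];rc=cv2.minAreaRect(q[:,:2].astype(np.float32)*1000)
        print("case",n,st[i],q.min(0).round(3),q.max(0).round(3),rc)
E
```

```text
disc side 3 2077 [238 170] [266 184] [ 0.55 -0.34] [ 0.665 -0.238] (array([ 0.6056, -0.2919]), np.float64(0.0087))
disc side 5 3198 [195 166] [275 209] [ 0.521 -0.386] [ 0.743 -0.025] (array([ 0.6322, -0.2172]), np.float64(0.0701))
disc side 7 4770 [176 117] [287 222] [ 0.476 -0.873] [0.771 0.103] (array([ 0.6346, -0.2783]), np.float64(0.1694))
disc scene 3 2000 [296 200] [314 216] [ 0.554 -0.309] [ 0.664 -0.23 ] (array([ 0.6135, -0.2932]), np.float64(0.0111))
disc scene 5 2028 [295 197] [314 216] [ 0.547 -0.309] [ 0.676 -0.227] (array([ 0.6132, -0.2875]), np.float64(0.0111))
disc scene 7 3077 [269 179] [332 232] [ 0.478 -0.4  ] [ 0.768 -0.122] (array([ 0.5908, -0.2555]), np.float64(0.0595))
tin scene 357 53 [ 0.409 -0.372  0.025] [ 0.475 -0.303  0.033] (array([ 0.4424, -0.3379]), np.float64(0.0011))
278 313 213 239 [[ 0.467 -0.326  0.016]]
tin side 203 29 [ 0.408 -0.367  0.025] [ 0.474 -0.301  0.037] (array([ 0.4421, -0.3334]), np.float64(0.0028))
285 309 164 185 [[ 0.455 -0.365  0.016]]
case scene [177 128  59  29 784] [0.489 0.176 0.07 ] [0.705 0.5   0.107] ((596.194091796875, 339.27020263671875), (327.6591491699219, 210.85247802734375), 88.3946304321289)
case scene [173 156  33  21 224] [0.38 0.13 0.07] [0.432 0.282 0.11 ] ((400.8247985839844, 206.0082550048828), (50.61105728149414, 151.5894012451172), 4.371962070465088)
case side [ 122  217   68   57 2253] [0.491 0.179 0.07 ] [0.697 0.454 0.105] ((578.3893432617188, 310.7847900390625), (179.16677856445312, 252.21878051757812), 19.756420135498047)
case side [205 226  38  36 445] [0.38  0.133 0.071] [0.431 0.288 0.109] ((404.91357421875, 211.0228729248047), (50.9119987487793, 155.64793395996094), 0.9600101709365845)
```

```bash
cat >> h.py <<'E'
from scipy.spatial.transform import Rotation as Ro
def go(x,y,z,yaw):
    # tool-frame shift and turn from the current (measured) pose to a tool-down pose
    s=r.get_state();R=Ro.from_euler('xyz',s["eef_rot"],degrees=True);T=Ro.from_euler('xyz',[180,0,yaw],degrees=True)
    print("t",s["time_s"],"tcp",np.round(s["tcp_pos"],4),"rot",np.round(s["eef_rot"],1))
    print("shift",np.round(R.inv().apply(np.array([x,y,z])-s["tcp_pos"]),4),"rotvec",np.round(np.degrees((R.inv()*T).as_rotvec()),2))
E
python3 - <<'E'
from h import *
a=np.load("pics/scene0.npz");b=np.load("pics/side0.npz")
for n,c in(("scene",a),("side",b)):
    P=cloud(c);m=(P[...,2]>.06)&(P[...,2]<.10)&(P[...,0]>.4)&(P[...,0]<.72)&(P[...,1]>-.25)&(P[...,1]<.14)
    q=P[m];print(len(q),q.min(0),q.max(0),cv2.minAreaRect(q[:,:2].astype(np.float32)*1000), cv2.boxPoints(cv2.minAreaRect(q[:,:2].astype(np.float32)*1000)).round(0).tolist())
go(.380,-.353,.227,-165)
E
```

```text
1097 [ 0.40074823 -0.15073423  0.06015987] [0.65749106 0.1398807  0.09876205] ((515.682373046875, -5.38287353515625), (260.5242919921875, 269.5477294921875), 81.3547592163086) [[363.0, -114.0], [629.0, -154.0], [669.0, 103.0], [402.0, 144.0]]
1360 [ 0.41692472 -0.14626997  0.06007539] [0.66251456 0.13559631 0.09595626] ((524.58740234375, -9.152679443359375), (248.49920654296875, 261.57635498046875), 80.1728515625) [[375.0, -109.0], [632.0, -154.0], [675.0, 91.0], [417.0, 136.0]]
t 0.1 tcp [ 0.2644 -0.6206  0.2257] rot [ 179.9   -0.  -156.9]
shift [-0.2112  0.2009 -0.001 ] rotvec [ 0.08 -0.02  8.07]
```

The rows are not in the units I measure in: shifts go in shares of 0.8 m and turns go in shares of 180 degrees. I convert before sending: -0.211 m / 0.8 = -0.2638, -0.15 m / 0.8 = -0.1875, 8 degrees / 180 = 0.0444.

Emit:
hand_motion([
  [-0.0375,0.035,0,0,0,0.0056],
  [-0.075,0.0713,0,0,0,0.0167],
  [-0.1125,0.1075,0,0,0,0.0278],
  [-0.15,0.1438,0,0,0,0.0389],
  [-0.1875,0.1788,0,0,0,0.0444],
  [-0.225,0.215,0,0,0,0.0444],
  [-0.2638,0.2513,0,0,0,0.0444],
  [-0.2638,0.2513,0,0,0,0.0444],
], aperture=0.04)

```text
time_s: 0.77
tcp_pos: [0.3818, -0.3484, 0.2268]
eef_rot: [180.0, 0.1, -164.7]
contact_force: [-0.2, -1.4, 0.4]
gripper_width: 0.0419
gripper_force: 0.0
```

```bash
python3 - <<'E'
from h import *
from scipy.optimize import least_squares
def circ(P,R): 
    s=least_squares(lambda q:np.hypot(P[:,0]-q[0],P[:,1]-q[1])-R,P.mean(0)[:2],loss='soft_l1',f_scale=.002);return s.x.round(4),np.abs(s.fun).mean().round(4)
c=cap("scene","scene1")
im=c["frame"].copy()
for tol in(3,4,5):
    lab=cv2.cvtColor(im,cv2.COLOR_RGB2LAB);m=np.zeros((386,514),np.uint8)
    cv2.floodFill(lab,m,(306,207),0,(tol*3,tol,tol),(tol*3,tol,tol),4|cv2.FLOODFILL_MASK_ONLY|cv2.FLOODFILL_FIXED_RANGE|(255<<8))
    k=max(cv2.findContours(m[1:-1,1:-1],0,1)[0],key=len).reshape(-1,2);P=onz(c,k[:,0],k[:,1],.001);print(k.min(0),k.max(0),P.min(0).round(3),P.max(0).round(3),circ(P,.059))
cv2.imwrite("pics/s1z.png",cv2.resize(im[150:290,220:400],None,fx=4,fy=4)[...,::-1])
go(.380,-.353,.015,-165)
E
```

```text
[296 200] [323 220] [ 0.549 -0.347  0.001] [ 0.647 -0.23   0.001] (array([ 0.6081, -0.2876]), np.float64(0.0087))
[278 200] [333 239] [ 0.479 -0.438  0.001] [ 0.65  -0.175  0.001] (array([ 0.5536, -0.3071]), np.float64(0.032))
[264 199] [345 244] [ 0.476 -0.47   0.001] [ 0.65  -0.152  0.001] (array([ 0.5427, -0.32  ]), np.float64(0.0516))
t 0.8167 tcp [ 0.3813 -0.3503  0.2269] rot [-1.800e+02  1.000e-01 -1.646e+02]
shift [ 0.0021 -0.0023  0.2119] rotvec [-0.    0.05  0.37]
```

View pics/s1z.png

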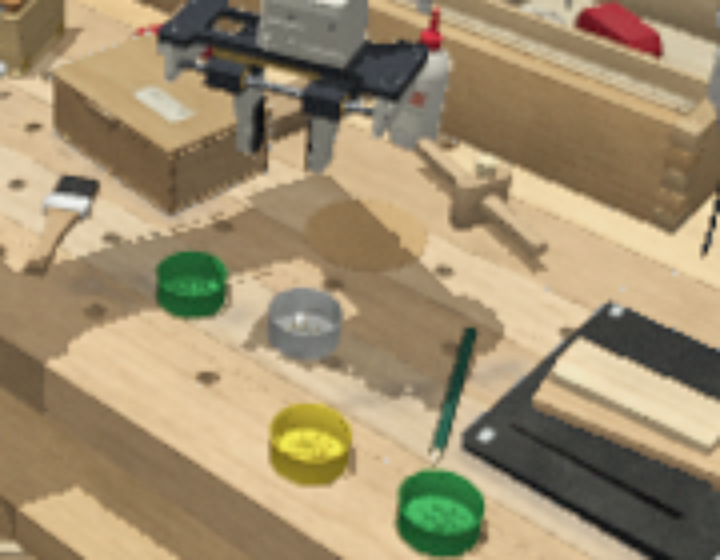

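The crop shows the whole disc, centred at about crop (366,235), which is scene px (311.6,208.6). The grey tin is at crop (305,323).

To row units: 0.212 m / 0.8 = 0.265, 0.035 m / 0.8 = 0.0438.

Emit:
hand_motion([
  [0,0,0.0438,0,0,0],
  [0,0,0.0875,0,0,0],
  [0,0,0.1313,0,0,0],
  [0,0,0.175,0,0,0],
  [0,0,0.2188,0,0,0],
  [0,0,0.265,0,0,0],
  [0,0,0.265,0,0,0],
], aperture=0.04)

```text
time_s: 1.4
tcp_pos: [0.375, -0.3519, 0.0082]
eef_rot: [179.6, -0.5, -165.1]
contact_force: [-1.8, 0.8, 0.0]
gripper_width: 0.0399
gripper_force: 0.0
```

```bash
python3 - <<'E'
from h import *
c=cap("scene","scene2")
print(onz(c,np.array([311.6,296.2,327,311,311]),np.array([208.6,208,209,199.3,218]),.001).round(4))
go(.380,-.353,.015,-165)
E
```

```text
[[ 0.609  -0.2908  0.001 ]
 [ 0.5705 -0.2442  0.001 ]
 [ 0.6484 -0.3365  0.001 ]
 [ 0.6599 -0.2514  0.001 ]
 [ 0.5578 -0.3246  0.001 ]]
t 1.45 tcp [ 0.3766 -0.3528  0.0114] rot [ 179.7   -0.4 -165. ]
shift [-0.0032 -0.0011 -0.0036] rotvec [ 0.3  -0.39  0.01]
```

To row units: -0.13 m / 0.8 = -0.1625, -0.058 m / 0.8 = -0.0725.

Emit:
hand_motion([
  [-0.0125,0,0,0,0,0],
  [-0.025,0,0,0,0,0],
  [-0.035,0,0,0,0,0],
  [-0.045,0,0,0,0,0],
  [-0.0575,0,0,0,0,0],
  [-0.0725,0,0,0,0,0],
  [-0.0875,0,0,0,0,0],
  [-0.1025,0,0,0,0,0],
  [-0.1175,0,0,0,0,0],
  [-0.1325,0,0,0,0,0],
  [-0.1475,0,0,0,0,0],
  [-0.1625,0,0,0,0,0],
])

```text
time_s: 2.45
tcp_pos: [0.5066, -0.3191, 0.0144]
eef_rot: [180.0, -0.0, -164.9]
contact_force: [-1.4, -1.2, 1.6]
gripper_width: 0.0403
gripper_force: 0.9
```

Emit:
hand_motion([
  [-0.015,0.0003,0,0,0,0],
  [-0.0275,0.0005,0,0,0,0],
  [-0.04,0.0008,0,0,0,0],
  [-0.0513,0.001,0,0,0,0],
  [-0.0613,0.0013,0,0,0,0],
  [-0.0688,0.0013,0,0,0,0],
  [-0.075,0.0013,0,0,0,0],
  [-0.0788,0.0013,0,0,0,0],
  [-0.0788,0.0013,0,0,0,0],
  [-0.0788,0.0013,0,0,0,0],
])

```text
time_s: 3.28
tcp_pos: [0.566, -0.3021, 0.0145]
eef_rot: [180.0, 0.0, -164.9]
contact_force: [-0.3, -0.4, 0.6]
gripper_width: 0.04
gripper_force: 0.0
```

```bash
cat >> h.py <<'E'
from scipy.optimize import least_squares
def circ(P,R):
    s=least_squares(lambda q:np.hypot(P[:,0]-q[0],P[:,1]-q[1])-R,P.mean(0)[:2],loss='soft_l1',f_scale=.003);return s.x.round(4),np.abs(s.fun).mean().round(4)
def tin(c,cx,cy):
    P=cloud(c);hsv=cv2.cvtColor(c["frame"],cv2.COLOR_RGB2HSV)
    m=(hsv[...,1]<75)&(np.hypot(P[...,0]-cx,P[...,1]-cy)<.05)&(P[...,2]>.022)&(P[...,2]<.037)
    q=P[m];print("tin",len(q),q.min(0).round(3),q.max(0).round(3),circ(q,.0325));return m
E
python3 - <<'E'
from h import *
for n in("side","scene"):
    c=cap(n,n+"3");tin(c,.604,-.291)
f=[cv2.imread(f"pics/{n}3.png") for n in("scene","side")]
cv2.imwrite("pics/j3.png",np.hstack([cv2.resize(f[0][160:260,260:360],None,fx=4,fy=4),cv2.resize(f[1][130:230,210:310],None,fx=4,fy=4)]))
go(.5733,-.2998,.015,-165)
E
```

```text
tin 15 [ 0.561 -0.287  0.023] [ 0.632 -0.256  0.03 ] (array([ 0.5959, -0.2903]), np.float64(0.0037))
tin 27 [ 0.556 -0.324  0.022] [ 0.628 -0.26   0.033] (array([ 0.5986, -0.293 ]), np.float64(0.0024))
t 3.3833 tcp [ 0.5658 -0.3022  0.0146] rot [ 180.     0.  -164.9]
shift [-0.0079  0.0004 -0.0004] rotvec [0.   0.01 0.06]
```

View pics/j3.png

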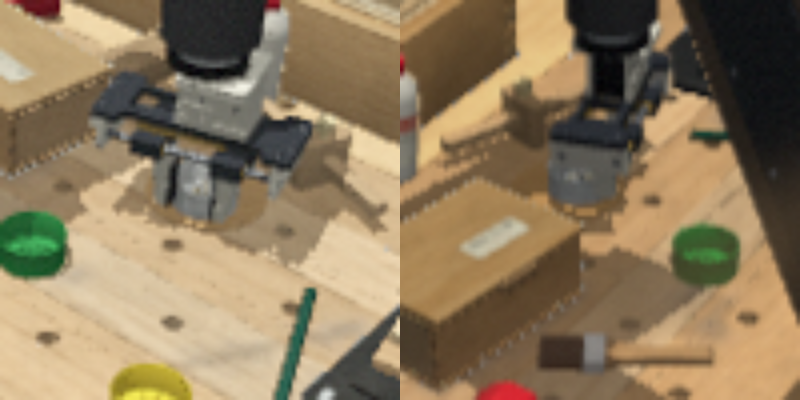

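The tin stands on the disc at about crop (195,190), roughly 8 mm short of its middle. I'll push 7 mm more, back off, rise and check.

To row units: -0.18 m / 0.8 = -0.225, -0.14 m / 0.8 = -0.175.

Emit:
hand_motion([
  [-0.0038,0,0,0,0,0],
  [-0.0075,0,0,0,0,0],
  [-0.01,0,0,0,0,0],
  [-0.01,0,0,0,0,0],
  [-0.01,0,0,0,0,0],
  [0.0125,0,0,0,0,0],
  [0.0313,0,0,0,0,0],
  [0.0375,0,-0.025,0,0,0],
  [0.0375,0,-0.075,0,0,0],
  [0.0375,0,-0.125,0,0,0],
  [0.0375,0,-0.175,0,0,0],
  [0.0375,0,-0.225,0,0,0],
])

```text
time_s: 4.38
tcp_pos: [0.5366, -0.31, 0.1967]
eef_rot: [-180.0, 0.0, -164.9]
contact_force: [1.5, -0.5, -1.0]
gripper_width: 0.0399
gripper_force: 0.0
```

Emit:
hand_motion([
  [0.0375,0,0,0,0,0],
  [0.075,0,0,0,0,0],
  [0.075,0,0,0,0,0],
], aperture=0.06)

```text
time_s: 4.63
tcp_pos: [0.4754, -0.3259, 0.1958]
eef_rot: [180.0, 0.1, -165.0]
contact_force: [-0.6, 0.7, -1.0]
gripper_width: 0.0548
gripper_force: 0.0
```

```bash
python3 - <<'E'
from h import *
for n in("side","scene"):
    c=cap(n,n+"4");tin(c,.607,-.291)
# case from both views: flap top points
for n in("side","scene"):
    c=r.capture(n);P=cloud(c);m=(P[...,2]>.081)&(P[...,2]<.115)&(P[...,0]>.45)&(P[...,0]<.75)&(P[...,1]>.15)&(P[...,1]<.5)
    k=cv2.morphologyEx(m.astype(np.uint8),cv2.MORPH_OPEN,np.ones((2,2)));nl,L,st,_=cv2.connectedComponentsWithStats(k);i=1+st[1:,4].argmax();q=P[L==i]
    rc=cv2.minAreaRect(q[:,:2].astype(np.float32)*1000);print(n,len(q),rc)
    # body axes: project
    for yaw in(18,20,22):
        e=np.array([np.cos(np.radians(yaw)),np.sin(np.radians(yaw))]);g=np.array([-e[1],e[0]])
        X=q[:,:2]@e;Y=q[:,:2]@g;b=(X>np.percentile(X,30))
        h=[(Y[(X>a)&(X<a+.02)].min().round(3),Y[(X>a)&(X<a+.02)].max().round(3)) for a in np.arange(X.min(),X.max()-.01,.02)]
        A=np.c_[X,Y,np.ones(len(X))];co=np.linalg.lstsq(A,q[:,2],rcond=None)[0]
        print(yaw,X.min().round(3),X.max().round(3),h,co.round(3))
E
```

```text
tin 51 [ 0.571 -0.324  0.022] [ 0.64  -0.252  0.033] (array([ 0.6062, -0.2874]), np.float64(0.003))
tin 68 [ 0.57  -0.324  0.022] [ 0.642 -0.257  0.033] (array([ 0.6065, -0.2906]), np.float64(0.0019))
side 2018 ((594.3082885742188, 250.5176239013672), (169.44073486328125, 372.1873779296875), 19.664812088012695)Traceback (most recent call last):
  File "<stdin>", line 13, in <module>
ValueError: arange: cannot compute length
```

```bash
python3 - <<'E'
from h import *
go(.509,.286,.2,-160.3)
E
```

```text
t 4.7833 tcp [ 0.479  -0.3258  0.195 ] rot [-1.80e+02  1.00e-01 -1.65e+02]
shift [-0.1878  0.583  -0.0051] rotvec [-0.03  0.05 -4.65]
```

To row units: 0.444 m / 0.8 = 0.555, 0.407 m / 0.8 = 0.5088, -4.6 degrees / 180 = -0.0256.

Emit:
hand_motion([
  [-0.015,0.0463,0,0,0,0],
  [-0.03,0.0925,0,0,0,0],
  [-0.045,0.1388,0,0,0,-0.0056],
  [-0.06,0.185,0,0,0,-0.0056],
  [-0.075,0.2313,0,0,0,-0.0111],
  [-0.09,0.2775,0,0,0,-0.0111],
  [-0.105,0.3238,0,0,0,-0.0167],
  [-0.12,0.37,0,0,0,-0.0167],
  [-0.135,0.4163,0,0,0,-0.0222],
  [-0.15,0.4625,0,0,0,-0.0222],
  [-0.165,0.5088,0,0,0,-0.0256],
  [-0.18,0.555,0,0,0,-0.0256],
], aperture=0.06)

```text
time_s: 5.78
tcp_pos: [0.5027, 0.1434, 0.1945]
eef_rot: [-180.0, 0.0, -160.2]
contact_force: [0.7, -0.2, -0.5]
gripper_width: 0.06
gripper_force: 0.0
```

Emit:
hand_motion([
  [-0.015,0.0463,0,0,0,0],
  [-0.03,0.0925,0,0,0,0],
  [-0.045,0.1388,0,0,0,0],
  [-0.0563,0.1738,0,0,0,0],
  [-0.0563,0.1738,0,0,0,0],
  [-0.0563,0.1738,0,0,0,0],
])

```text
time_s: 6.28
tcp_pos: [0.4979, 0.2889, 0.1935]
eef_rot: [-180.0, -0.1, -160.1]
contact_force: [0.5, -0.7, -1.2]
gripper_width: 0.0598
gripper_force: 0.0
```

```bash
python3 - <<'E'
from h import *
c=cap("wrist","w5");np.savez("pics/w5.npz",**c)
b=np.load("pics/side0.npz");f=b["frame"]
print(c["fx"],c["cx"],c["cy"],np.round(c["cam_to_world"],3).tolist())
P=cloud(b);m=np.zeros((384,512),np.uint8);m[217:274,122:190]=1
m=(m>0)&(P[...,2]>.081)&(P[...,2]<.115)&(P[...,1]<.46);q=P[m]
e=np.array([np.cos(np.radians(19.7)),np.sin(np.radians(19.7))]);g=np.array([-e[1],e[0]]);X=q[:,:2]@e;Y=q[:,:2]@g
for a in np.arange(X.min(),X.max(),.015):
    s=(X>=a)&(X<a+.015);print(round(a,3),s.sum(),Y[s].min().round(3),Y[s].max().round(3),q[s,2].mean().round(4))
go(.509,.286,.2,-160.3)
E
```

```text
297.3186396354542 254.603730153577 190.669340473443 [[-0.34, 0.901, 0.269, 0.425], [0.941, 0.326, 0.096, 0.263], [-0.001, 0.285, -0.958, 0.353], [0.0, 0.0, 0.0, 1.0]]
0.56 42 0.078 0.117 0.0989
0.575 35 0.078 0.115 0.0988
0.59 38 0.077 0.116 0.0972
0.605 244 -0.028 0.222 0.0962
0.62 223 -0.026 0.221 0.0974
0.635 223 -0.025 0.222 0.0938
0.65 218 -0.021 0.22 0.0922
0.665 220 -0.025 0.221 0.091
0.68 217 -0.028 0.221 0.0896
0.695 234 -0.028 0.222 0.0884
0.71 209 -0.027 0.219 0.0892
0.725 115 -0.028 0.22 0.0862
t 6.3333 tcp [0.4979 0.2876 0.1937] rot [-1.800e+02 -1.000e-01 -1.602e+02]
shift [-0.0099 -0.0053 -0.0063] rotvec [-0.04 -0.08  0.08]
```

View pics/w5.png

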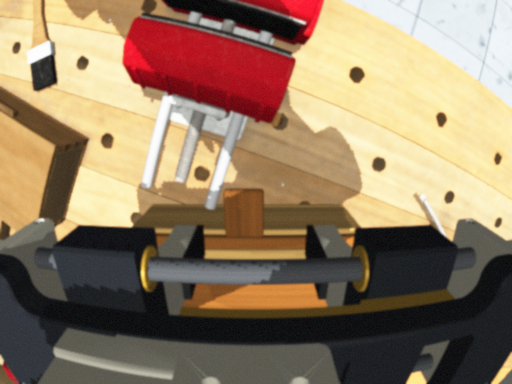

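The wrist view shows the tongue at px (225–263, 190–235) between the fingers. Vise rods end near (212,203), so I'll check their clearance and compute the arc.

```bash
python3 - <<'E'
from h import *
b=np.load("pics/side0.npz");P=cloud(b);hsv=cv2.cvtColor(b["frame"],cv2.COLOR_RGB2HSV)
e=np.array([np.cos(np.radians(19.7)),np.sin(np.radians(19.7))]);g=np.array([-e[1],e[0]])
for (u,v) in [(184,249),(186,250),(190,251),(197,236),(199,237),(203,239),(198,245),(200,246)]:
    p=P[v,u];print((u,v),p.round(3),hsv[v,u],"X,Y",(p[:2]@e).round(3),(p[:2]@g).round(3))
w=np.load("pics/w5.npz");
for u,v in [(225,190),(263,190),(223,235),(265,235),(244,212)]:
    p=onz(w,np.array([u]),np.array([v]),.1,True)[0];print((u,v),p.round(4),(p[:2]@e).round(4),(p[:2]@g).round(4))
p=.5727*e+.096*g;go(p[0],p[1],.075,-160.3)
X=lambda t:-.16*np.cos(t)+.005*np.sin(t);Z=lambda t:.16*np.sin(t)+.005*np.cos(t)
for t in np.arange(.07,1.80,.12): print(t.round(2),[-(X(t)-X(.07)).round(3),-(Z(t)-Z(.07)).round(3)])
E
```

```text
(184, 249) [0.537 0.258 0.035] [105   6 185] X,Y 0.592 0.062
(186, 250) [0.533 0.252 0.029] [100   4 176] X,Y 0.587 0.058
(190, 251) [0.513 0.256 0.036] [105   5 196] X,Y 0.569 0.068
(197, 236) [0.545 0.176 0.03 ] [120   2 152] X,Y 0.572 -0.017
(199, 237) [0.537 0.175 0.028] [ 30   2 138] X,Y 0.565 -0.017
(203, 239) [0.516 0.18  0.032] [ 13  18 125] X,Y 0.547 -0.004
(198, 245) [0.505 0.222 0.04 ] [14 52 99] X,Y 0.55 0.039
(200, 246) [0.503 0.215 0.031] [ 16  81 126] X,Y 0.546 0.033
(225, 190) [0.5043 0.2634 0.1   ] 0.5636 0.078
(263, 190) [0.4928 0.2952 0.1   ] 0.5635 0.1118
(223, 235) [0.547  0.2752 0.1   ] 0.6077 0.0747
(265, 235) [0.5334 0.3123 0.1   ] 0.6074 0.1142
(244, 212) [0.5182 0.2862 0.1   ] 0.5844 0.0948
t 6.3333 tcp [0.4979 0.2876 0.1937] rot [-1.800e+02 -1.000e-01 -1.602e+02]
shift [-0.0071 -0.0069  0.1187] rotvec [-0.04 -0.08  0.08]
0.07 [np.float64(-0.0), np.float64(-0.0)]
0.19 [np.float64(-0.003), np.float64(-0.019)]
0.31 [np.float64(-0.008), np.float64(-0.037)]
0.43 [np.float64(-0.016), np.float64(-0.055)]
0.55 [np.float64(-0.025), np.float64(-0.072)]
0.67 [np.float64(-0.037), np.float64(-0.087)]
0.79 [np.float64(-0.05), np.float64(-0.101)]
0.91 [np.float64(-0.065), np.float64(-0.113)]
1.03 [np.float64(-0.081), np.float64(-0.124)]
1.15 [np.float64(-0.098), np.float64(-0.132)]
1.27 [np.float64(-0.117), np.float64(-0.138)]
1.39 [np.float64(-0.135), np.float64(-0.142)]
1.51 [np.float64(-0.155), np.float64(-0.144)]
1.63 [np.float64(-0.174), np.float64(-0.143)]
1.75 [np.float64(-0.193), np.float64(-0.14)]
```

To row units: 0.118 m / 0.8 = 0.1475, 0.095 m / 0.8 = 0.1188.

Emit:
hand_motion([
  [-0.01,-0.01,0.0375,0,0,0],
  [-0.01,-0.01,0.0813,0,0,0],
  [-0.01,-0.01,0.1188,0,0,0],
  [-0.01,-0.01,0.1475,0,0,0],
  [-0.01,-0.01,0.1475,0,0,0],
], aperture=0.06)

```text
time_s: 6.75
tcp_pos: [0.5061, 0.2785, 0.0718]
eef_rot: [-179.8, -0.4, -160.5]
contact_force: [-0.5, -0.8, -1.1]
gripper_width: 0.0601
gripper_force: 0.0
```

Emit:
hand_motion([
  [0,0,0,0,0,0],
  [0,0,0,0,0,0],
  [0,0,0,0,0,0],
  [0,0,0,0,0,0],
], aperture=0.02, squeeze=12)

```text
time_s: 7.08
tcp_pos: [0.5093, 0.2825, 0.0785]
eef_rot: [179.9, 0.2, -160.3]
contact_force: [-0.2, 0.3, -0.4]
gripper_width: 0.0389
gripper_force: 0.0
```

Emit:
hand_motion([
  [0,0,0,0,0,0],
  [0,0,0,0,0,0],
  [0,0,0,0,0,0],
])

```text
time_s: 7.33
tcp_pos: [0.5091, 0.2822, 0.0775]
eef_rot: [180.0, 0.1, -160.3]
contact_force: [2.0, -0.3, 1.3]
gripper_width: 0.0358
gripper_force: 12.0
```

Emit:
hand_motion([
  [-0.0038,0,-0.0238,0,0,0],
  [-0.01,0,-0.0463,0,0,0],
  [-0.02,0,-0.0688,0,0,0],
  [-0.0313,0,-0.09,0,0,0],
  [-0.0463,0,-0.1088,0,0,0],
  [-0.0625,0,-0.1263,0,0,0],
  [-0.0813,0,-0.1413,0,0,0],
  [-0.1013,0,-0.155,0,0,0],
  [-0.1225,0,-0.165,0,0,0],
  [-0.1463,0,-0.1725,0,0,0],
  [-0.1688,0,-0.1775,0,0,0],
  [-0.1688,0,-0.1775,0,0,0],
])

```text
time_s: 8.33
tcp_pos: [0.6379, 0.3285, 0.2196]
eef_rot: [180.0, 0.1, -160.3]
contact_force: [-0.6, 1.2, 5.6]
gripper_width: 0.0359
gripper_force: 12.0
```

To row units: -0.058 m / 0.8 = -0.0725, -0.002 m / 0.8 = -0.0025.

Emit:
hand_motion([
  [-0.0125,0,-0.0013,0,0,0],
  [-0.025,0,-0.0025,0,0,0],
  [-0.0375,0,-0.0013,0,0,0],
  [-0.05,0,-0.0013,0,0,0],
  [-0.0625,0,0.0013,0,0,0],
  [-0.0725,0,0.0025,0,0,0],
  [-0.0725,0,0.0025,0,0,0],
  [-0.0725,0,0.0025,0,0,0],
])

```text
time_s: 9.0
tcp_pos: [0.6912, 0.3477, 0.2168]
eef_rot: [180.0, 0.1, -160.3]
contact_force: [1.5, 3.3, 3.0]
gripper_width: 0.036
gripper_force: 12.0
```

Emit:
hand_motion([
  [0,0,0,0,0,0],
  [0,0,0,0,0,0],
  [0,0,0,0,0,0],
  [0,0,-0.0375,0,0,0],
  [0,0,-0.075,0,0,0],
  [0.0375,0,-0.0875,0,0,0],
  [0.0875,0,-0.0875,0,0,0],
  [0.1375,0,-0.0875,0,0,0],
  [0.1875,0,-0.0875,0,0,0],
  [0.2375,0,-0.0875,0,0,0],
  [0.275,0,-0.0875,0,0,0],
  [0.275,0,-0.0875,0,0,0],
], aperture=0.06)

```text
time_s: 10.0
tcp_pos: [0.4785, 0.2702, 0.2878]
eef_rot: [179.9, 0.0, -160.3]
contact_force: [0.5, -0.7, 0.8]
gripper_width: 0.0597
gripper_force: 0.0
```

```bash
python3 - <<'E'
from h import *
cs={n:cap(n,n+"6") for n in("wrist","side")}
for n,c in cs.items():np.savez(f"pics/{n}6.npz",**c)
cv2.imwrite("pics/j6.png",np.hstack([cv2.resize(cs["wrist"]["frame"],(440,330)),cv2.resize(cs["side"]["frame"][160:290,90:230],(355,330))])[...,::-1])
go(.6,.3,.2,-160.3)
E
```

```text
t 10.1 tcp [0.482  0.2722 0.2877] rot [ 1.800e+02  1.000e-01 -1.603e+02]
shift [-0.1204 -0.0137  0.0879] rotvec [0.05 0.09 0.04]
```

View pics/j6.png

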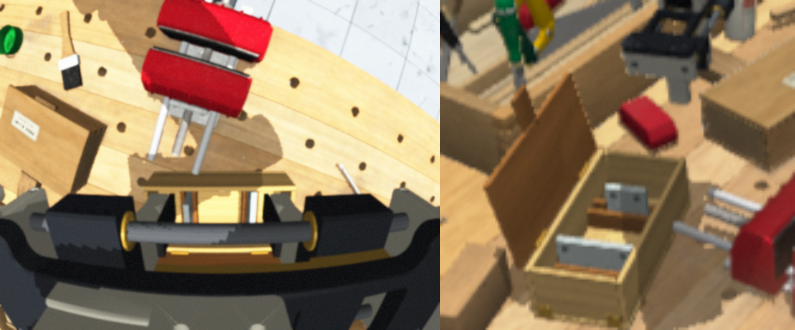

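The right half shows the flap leaning back. The wide plate is at crop (595,250), in the slot nearer the side camera (+y), and the narrow plate is at (627,198). Next I'll measure the wide plate.

```bash
python3 - <<'E'
from h import *
e=np.array([np.cos(np.radians(19.7)),np.sin(np.radians(19.7))]);g=np.array([-e[1],e[0]])
for n in("side","scene"):
    c=np.load("pics/side6.npz") if n=="side" else cap("scene","scene7")
    P=cloud(c);hsv=cv2.cvtColor(c["frame"],cv2.COLOR_RGB2HSV);X=P[...,:2]@e;Y=P[...,:2]@g
    m=(hsv[...,1]<60)&(P[...,2]>.04)&(P[...,2]<.085)&(X>.61)&(X<.735)&(Y>-.03)&(Y<.22)
    for s,k in(("+y",m&(Y>.097)),("-y",m&(Y<.097))):
        q=P[k]
        if len(q)<5: print(n,s,len(q));continue
        x,y=X[k],Y[k];f=np.polyfit(x,y,1)
        print(n,s,len(q),"X",np.percentile(x,[2,98]).round(4),"Y",np.percentile(y,[5,50,95]).round(4),"z",q[:,2].max().round(4),"slope deg",np.degrees(f[0]).round(2))
        t=k&(P[...,2]>.069);print("  top Y",np.median(Y[t]).round(4) if t.any() else None)
    # case walls: wood points at z~.08
    m=(abs(P[...,2]-.08)<.006)&(X>.58)&(X<.76)&(Y>-.06)&(Y<.25)&(hsv[...,1]>=60);x,y=X[m],Y[m]
    print("walls X",np.percentile(x,[1,99]).round(4),"Y",np.percentile(y,[1,99]).round(4))
    fm=(P[...,2]>.12)&(P[...,2]<.2)&(X>.70)&(X<.80)&(Y>0)&(Y<.2)
    if fm.sum()>20: a=np.polyfit(P[...,2][fm],X[fm],1);print("flap theta",np.pi/2+np.arctan(a[0]),fm.sum())
E
```

```text
side +y 256 X [0.6247 0.7194] Y [0.1472 0.1543 0.1589] z 0.0746 slope deg -2.02
  top Y 0.1524
side -y 137 X [0.6414 0.6957] Y [0.0378 0.0444 0.0491] z 0.0756 slope deg 0.79
  top Y 0.0431
walls X [0.6079 0.7387] Y [-0.0264  0.2213]
flap theta 1.7498090139623967 862
scene +y 68 X [0.6404 0.7277] Y [0.1419 0.1471 0.1705] z 0.0827 slope deg 7.19
  top Y 0.1495
scene -y 48 X [0.6425 0.7294] Y [0.0322 0.0377 0.0669] z 0.0799 slope deg 11.56
  top Y 0.0393
walls X [0.6024 0.7422] Y [-0.03    0.2175]
flap theta 1.7418950247642626 626
```

```bash
python3 - <<'E'
from h import *
go(.5811,.3674,.12,-160.3)
E
```

```text
t 10.15 tcp [0.4828 0.2726 0.2872] rot [ 1.800e+02  1.000e-01 -1.603e+02]
shift [-0.1244  0.056   0.1674] rotvec [0.03 0.06 0.01]
```

To row units: 0.167 m / 0.8 = 0.2088, 0.15 m / 0.8 = 0.1875.

Emit:
hand_motion([
  [-0.0438,0.02,0,0,0,0],
  [-0.0875,0.04,0,0,0,0],
  [-0.125,0.0575,0,0,0,0],
  [-0.155,0.07,0.0063,0,0,0],
  [-0.155,0.07,0.05,0,0,0],
  [-0.155,0.07,0.1,0,0,0],
  [-0.155,0.07,0.15,0,0,0],
  [-0.155,0.07,0.1875,0,0,0],
  [-0.155,0.07,0.2088,0,0,0],
  [-0.155,0.07,0.2088,0,0,0],
  [-0.155,0.07,0.2088,0,0,0],
  [-0.155,0.07,0.2088,0,0,0],
], aperture=0.036)

```text
time_s: 11.15
tcp_pos: [0.5822, 0.3677, 0.1205]
eef_rot: [-180.0, 0.1, -160.3]
contact_force: [0.4, 0.4, 1.4]
gripper_width: 0.036
gripper_force: 0.0
```

```bash
python3 - <<'E'
from h import *
c=cap("wrist","w8");cv2.imwrite("pics/w8z.png",c["frame"][100:384,60:450,::-1])
go(.5811,.3674,.043,-160.3)
E
```

```text
t 11.2 tcp [0.5822 0.3679 0.1212] rot [ 1.800e+02  1.000e-01 -1.603e+02]
shift [ 0.0014 -0.0002  0.0782] rotvec [ 0.04  0.14 -0.02]
```

View pics/w8z.png

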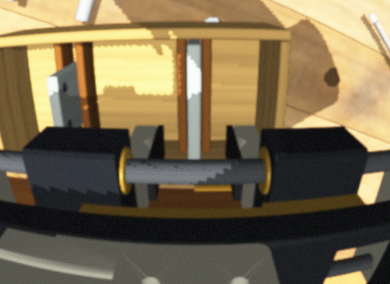

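The wide plate at crop (195,100) runs midway between the fingers, which span about 163–232. I'll go down and pinch it.

To row units: 0.078 m / 0.8 = 0.0975, 0.068 m / 0.8 = 0.085.

Emit:
hand_motion([
  [0.0013,0,0.0313,0,0,0],
  [0.0013,0,0.0625,0,0,0],
  [0.0013,0,0.085,0,0,0],
  [0.0013,0,0.0975,0,0,0],
  [0.0013,0,0.0975,0,0,0],
  [0.0013,0,0.0975,0,0,0],
], aperture=0.036)

```text
time_s: 11.7
tcp_pos: [0.5806, 0.3674, 0.0428]
eef_rot: [180.0, 0.1, -160.3]
contact_force: [0.8, -0.8, 0.1]
gripper_width: 0.0357
gripper_force: 0.0
```

Emit:
hand_motion([
  [0,0,0,0,0,0],
  [0,0,0,0,0,0],
  [0,0,0,0,0,0],
  [0,0,0,0,0,0],
  [0,0,0,0,0,0],
  [0,0,0,0,0,0],
  [0,0,0,0,0,0],
], aperture=0, squeeze=35)

```text
time_s: 12.28
tcp_pos: [0.5802, 0.3671, 0.0422]
eef_rot: [180.0, 0.0, -160.3]
contact_force: [-1.6, 0.3, 5.2]
gripper_width: 0.0094
gripper_force: 35.0
```

Gripped at about 10 mm. Now draw it straight up.

To row units: -0.18 m / 0.8 = -0.225, -0.17 m / 0.8 = -0.2125.

Emit:
hand_motion([
  [0,0,-0.015,0,0,0],
  [0,0,-0.0338,0,0,0],
  [0,0,-0.0525,0,0,0],
  [0,0,-0.0713,0,0,0],
  [0,0,-0.09,0,0,0],
  [0,0,-0.1125,0,0,0],
  [0,0,-0.1375,0,0,0],
  [0,0,-0.1625,0,0,0],
  [0,0,-0.1875,0,0,0],
  [0,0,-0.2125,0,0,0],
  [0,0,-0.225,0,0,0],
  [0,0,-0.225,0,0,0],
])

```text
time_s: 13.28
tcp_pos: [0.5808, 0.3674, 0.2246]
eef_rot: [179.9, 0.2, -160.3]
contact_force: [0.0, -0.4, -2.1]
gripper_width: 0.01
gripper_force: 35.0
```

```bash
python3 - <<'E'
from h import *
go(.6064,-.289,.19,-160.3)
c=cap("side");P=cloud(c);m=cap("scene");tin(m,.606,-.29)
E
```

```text
t 13.2833 tcp [0.5808 0.3674 0.2246] rot [ 179.9    0.2 -160.3]
shift [ 0.1972 -0.6267  0.0329] rotvec [ 0.09  0.22 -0.01]
tin 61 [ 0.572 -0.325  0.023] [ 0.642 -0.258  0.035] (array([ 0.6063, -0.2901]), np.float64(0.0019))
```

```bash
python3 - <<'E'
from h import *
for n in("scene","side"):
    P=cloud(r.capture(n))
    q=P[(P[...,2]>.10)&(P[...,0]>.45)&(P[...,0]<.85)&(P[...,1]<.1)&(P[...,1]>-.55)&(P[...,2]<.6)]
    h={}
    for p in q:
        k=(round(float(p[0])*20)/20,round(float(p[1])*20)/20);h.setdefault(k,[]).append(p[2])
    print(n,[(k,len(v),round(float(min(v)),2),round(float(max(v)),2)) for k,v in sorted(h.items()) if len(v)>3])
E
```

```text
scene [((0.75, -0.25), 38, 0.1, 0.14), ((0.75, -0.2), 15, 0.1, 0.12), ((0.8, -0.5), 53, 0.1, 0.12), ((0.8, -0.45), 71, 0.1, 0.12), ((0.8, -0.4), 65, 0.1, 0.12), ((0.8, -0.35), 66, 0.1, 0.12), ((0.8, -0.3), 54, 0.1, 0.12), ((0.8, -0.25), 103, 0.1, 0.16), ((0.8, -0.2), 32, 0.1, 0.14), ((0.8, -0.15), 51, 0.1, 0.12), ((0.8, -0.1), 47, 0.1, 0.12), ((0.8, -0.05), 46, 0.1, 0.12), ((0.8, 0.0), 43, 0.1, 0.12), ((0.8, 0.05), 40, 0.1, 0.12), ((0.8, 0.1), 18, 0.1, 0.12), ((0.85, -0.5), 36, 0.1, 0.12), ((0.85, -0.45), 22, 0.12, 0.12), ((0.85, -0.4), 21, 0.12, 0.12), ((0.85, -0.35), 21, 0.12, 0.12), ((0.85, -0.3), 20, 0.11, 0.12), ((0.85, -0.25), 20, 0.11, 0.12), ((0.85, -0.2), 15, 0.11, 0.12), ((0.85, -0.15), 16, 0.12, 0.12), ((0.85, -0.1), 18, 0.12, 0.12), ((0.85, -0.05), 16, 0.11, 0.12), ((0.85, 0.0), 16, 0.12, 0.12), ((0.85, 0.05), 13, 0.12, 0.12), ((0.85, 0.1), 6, 0.12, 0.12)]
side [((0.75, -0.25), 13, 0.1, 0.14), ((0.75, -0.2), 31, 0.1, 0.17), ((0.8, -0.5), 22, 0.1, 0.12), ((0.8, -0.45), 33, 0.1, 0.12), ((0.8, -0.4), 35, 0.1, 0.12), ((0.8, -0.35), 31, 0.1, 0.12), ((0.8, -0.3), 31, 0.1, 0.12), ((0.8, -0.25), 41, 0.1, 0.16), ((0.8, -0.2), 78, 0.1, 0.14), ((0.8, -0.15), 40, 0.1, 0.12), ((0.8, -0.1), 42, 0.1, 0.12), ((0.8, -0.05), 42, 0.1, 0.12), ((0.8, 0.0), 38, 0.1, 0.12), ((0.85, -0.5), 17, 0.11, 0.12), ((0.85, -0.45), 16, 0.11, 0.12), ((0.85, -0.4), 13, 0.11, 0.12), ((0.85, -0.35), 20, 0.11, 0.12), ((0.85, -0.3), 10, 0.11, 0.12), ((0.85, -0.25), 19, 0.11, 0.12), ((0.85, -0.2), 19, 0.11, 0.12), ((0.85, -0.15), 18, 0.11, 0.12), ((0.85, -0.1), 21, 0.11, 0.12), ((0.85, -0.05), 25, 0.11, 0.12), ((0.85, 0.0), 15, 0.11, 0.12)]
```

Path is clear (bottle at (0.77,-0.22), 0.17 m tall, out of the way). Carry the plate over.

The rows are not in the units I measure in: shifts go in shares of 0.8 m and turns go in shares of 180 degrees. I convert before sending: -0.35 m / 0.8 = -0.4375, -0.22 m / 0.8 = -0.275.

Emit:
hand_motion([
  [0.0075,-0.025,0,0,0,0],
  [0.0175,-0.0563,0,0,0,0],
  [0.0288,-0.09,0,0,0,0],
  [0.04,-0.125,0,0,0,0],
  [0.0513,-0.1625,0,0,0,0],
  [0.0625,-0.2,0,0,0,0],
  [0.075,-0.2375,0,0,0,0],
  [0.0875,-0.275,0,0,0,0],
  [0.1,-0.3125,0,0,0,0],
  [0.1125,-0.3563,0,0,0,0],
  [0.125,-0.3963,0,0,0,0],
  [0.1375,-0.4375,0,0,0,0],
])

```text
time_s: 14.48
tcp_pos: [0.5933, -0.0017, 0.2204]
eef_rot: [180.0, -0.1, -160.3]
contact_force: [0.5, 0.2, -1.4]
gripper_width: 0.01
gripper_force: 35.0
```

Emit:
hand_motion([
  [0.0125,-0.04,0,0,0,0],
  [0.025,-0.08,0,0,0,0],
  [0.0375,-0.12,0,0,0,0],
  [0.05,-0.16,0,0,0,0],
  [0.0613,-0.1975,0,0,0,0],
  [0.0725,-0.235,0,0,0,0],
  [0.0825,-0.2688,0,0,0,0],
  [0.0925,-0.3,0.005,0,0,0],
  [0.1,-0.325,0.015,0,0,0],
  [0.1063,-0.34,0.0313,0,0,0],
  [0.1088,-0.3463,0.05,0,0,0],
  [0.1088,-0.3463,0.0625,0,0,0],
])

```text
time_s: 15.48
tcp_pos: [0.6038, -0.2908, 0.1681]
eef_rot: [179.9, -0.2, -160.4]
contact_force: [0.2, 0.3, -3.2]
gripper_width: 0.0096
gripper_force: 35.0
```

Emit:
hand_motion([
  [0,0,0,0,0,0],
  [0,0,0,0,0,0],
  [0,0,0,0,0,0],
  [0,0,0,0,0,0],
  [0,0,0,0,0,0],
  [0,0,0,0,0,0],
])

```text
time_s: 15.98
tcp_pos: [0.606, -0.2895, 0.1724]
eef_rot: [-180.0, 0.1, -160.3]
contact_force: [0.1, 0.3, -1.7]
gripper_width: 0.0095
gripper_force: 35.0
```

```bash
python3 - <<'E'
from h import *
go(.6064,-.289,.175,-160.3)
a=cap("scene","s9");b=cap("side","d9")
for c in(a,b):
    tin(c,.606,-.29);P=cloud(c);hsv=cv2.cvtColor(c["frame"],cv2.COLOR_RGB2HSV)
    m=(hsv[...,1]<60)&(P[...,2]>.11)&(P[...,2]<.165)&(np.hypot(P[...,0]-.606,P[...,1]+.289)<.08);q=P[m];print("plate",len(q),q.min(0).round(3),q.max(0).round(3))
f=[a["frame"][120:260,240:380],b["frame"][160:290,90:230]]
cv2.imwrite("pics/j9.png",np.hstack([cv2.resize(x,(400,400)) for x in (a["frame"][110:250,240:380],b["frame"][110:290,90:310])])[...,::-1])
E
```

```text
t 15.9833 tcp [ 0.606  -0.2895  0.1724] rot [-1.800e+02  1.000e-01 -1.603e+02]
shift [-0.0005  0.0004 -0.0026] rotvec [-0.04  0.07  0.02]
tin 61 [ 0.57  -0.323  0.022] [ 0.641 -0.258  0.033] (array([ 0.6066, -0.2906]), np.float64(0.002))
plate 38 [ 0.559 -0.31   0.138] [ 0.635 -0.282  0.165]
tin 47 [ 0.572 -0.327  0.023] [ 0.639 -0.248  0.034] (array([ 0.605 , -0.2875]), np.float64(0.0026))
plate 129 [ 0.558 -0.311  0.137] [ 0.655 -0.263  0.164]
```

View pics/j9.png

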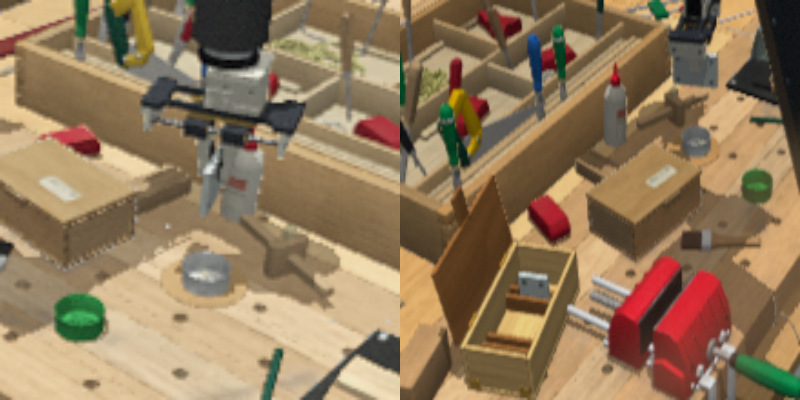

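The picture shows the plate held upright above the tin, at left crop (210,272). The tin is central on the disc, the flap is open, and the narrow plate is still in the case at right crop (533,285). Handing in.

```bash
python3 -c "
from plant import r
print(r.close_job())"
```

```text
the job is handed in; nothing more can be done
None
```

I handed the job in at about 16 s, with the tin on the disc, the flap open, the narrow plate still in its slot and the wide plate held still about 0.1 m above the tin; the hand-in reported no verdict.

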